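Load the labeller's shuttle, free it and run it home

TASK

Set the small cardboard carton upright in the blue tray of the labeller's shuttle and let go of it. Then push the shuttle by its red handle: it is stuck, so push steadily until it breaks free, and then ease it on towards the labeller until it rests against the spring buffer hidden inside, without ramming the buffer. Leave the shuttle standing there with the carton in its tray, and do not disturb the other things on the bench.

Things in the scene. Friction and masses are not known exactly. Their poses are not given: they have to be found in the camera images.
- carton_center (a point): Centre (half-way up) of the loose brown carton, 50 mm (its x) by 80 mm (its y) by 60 mm high, about 0.15 kg, standing upright on the bench (its centre 30 mm above the bench); grasp it from above across its 50 mm.
- slide: Fixed slide with two steel rails. Its origin lies on the bench under the place where the tray's centre stands at the start. Its +y axis is the push direction, towards the labeller; its z is up. The base plate is 8 mm thick, 130 mm wide, from y = -135 to +265 mm.
- shuttle: The shuttle on the slide; runs along the slide's +y, at most 200 mm. Origin at bench height under the tray's middle, at the slide's origin at the start, axes the same. A sprung catch holds it at the start and lets go for good at a push of about 10 to 17 N, within 12 mm of travel; then its friction is about 3 N and it stays where left. A yellow bar on its front runs into the labeller's slot.
- tray_floor (a point): Centre of the top of the tray's floor, on the shuttle, 50 mm above the bench. Inside, the tray measures 84 mm (x) by 114 mm (y); its walls rise 12 mm above its floor. The carton goes in with its 80 mm side along the tray's y, about its middle.
- handle_top (a point): Centre of the top of the red handle, an upright block on the shuttle 40 mm wide (x) and 24 mm thick (y), its top 120 mm above the bench, reaching down to 38 mm, 100 mm behind the tray's centre (-y). Push on its back (-y) face, or pinch it across its 24 mm.
- labeller: Fixed machine at the slide's end, 190 (x) x 210 (y) x 155 mm, 270 mm with its paper roll; origin under its centre, axes as the slide's. Hidden inside, a spring buffer (0.4 N/mm) meets the bar after 90 to 160 mm of travel, varied. Home: left in contact with it; pressed 1 to 8 mm in (to 3 N beyond the friction) is right. Over 6 N on it is ramming. Let go, friction holds it there to a few mm.
- tub: Bystander: small open blue plastic tub, 75 x 75 x 50 mm, origin under its centre; leave alone.
- tape_roll: Bystander: roll of brown tape, 90 mm across, 48 mm high, lying flat, origin under its centre; leave alone.
- scanner: Bystander: yellow and black hand scanner lying flat, 46 x 155 mm, 36 mm high, its length along its y; leave alone.

How it is judged:
On the way, in this order (a step that is already met when the one before it is completed fails the run):
1. the carton stands upright in the tray, let go, with the shuttle still at its start (x of carton_center in the frame of tray_floor between -0.022 and 0.022 m and y of carton_center in the frame of tray_floor between -0.022 and 0.022 m and z of carton_center in the frame of tray_floor between 0.025 and 0.035 m and angle between carton_center's own z axis and vertical below 0.1 rad and contact force between the fingers and carton below 0.1 N and y of shuttle in the frame of slide below 0.012 m), for 0.1 s.
2. the shuttle has broken free (y of shuttle in the frame of slide above 0.02 m).
At the end, for the whole second after the job is handed in: The shuttle rests, let go and still, against the hidden buffer (pressing on it with more than 0.1 N), and the carton stands upright (within 0.1 rad) in its tray, its centre within 22 mm of the tray's middle along each side and its foot on the tray's floor (within 5 mm) (contact force between shuttle and labeller above 0.1 N and linear speed of shuttle below 0.005 m/s and x of carton_center in the frame of tray_floor between -0.022 and 0.022 m and y of carton_center in the frame of tray_floor between -0.022 and 0.022 m and z of carton_center in the frame of tray_floor between 0.025 and 0.035 m and angle between carton_center's own z axis and vertical below 0.1 rad); the robot touches nothing.
It fails at once if the buffer is rammed: the shuttle presses on it with more than 6 N (contact force between shuttle and labeller above 6 N).
It fails at once if the tub is moved by more than 30 mm (distance of tub from where it was at the start of the episode above 0.03 m).
It fails at once if the tape roll is moved by more than 30 mm (distance of tape_roll from where it was at the start of the episode above 0.03 m).
It fails at once if the scanner is moved by more than 30 mm (distance of scanner from where it was at the start of the episode above 0.03 m).
It also fails if it takes over 67 s, if anything falls off the work surface, if the arm or the gripper's body presses on something with over 40 N, if the wrist force passes 120 N, or if a joint passes its speed limit or range.

ROBOT

A 6-joint arm with a two-finger parallel gripper is mounted at the origin on the work surface. World frame = base frame: x ahead of the robot, y to its left, z up, the work surface at z = 0. Lengths are in m, angles in rad, forces in N, time in s.
With the tool pointing down it reaches from about 0.25 to 0.775 m from the base axis. Payload 4 kg.
Tool frame: the origin (TCP) lies at the very end of the fingers, on their centre line; the grasp point (between the pads) lies hold_point_z behind it (hold_point_z is the distance from the TCP to the grasp point, in m); z points along the fingers, y is the direction in which the jaws open and shut (so a half turn about z gives the same grasp; the last joint's range is limited). The gripper opens to 94 mm and grips with 3 to 60 N. Pads are 16 mm wide; open, the fingers measure 119 mm over their backs; the gripper's body (75 mm by 177 mm) begins 78 mm behind the grasp point.
Start: joints at [-1.255, 0.087, 1.371, -0, 1.684, -0.103], TCP at [0.224, -0.502, 0.206] pointing down, gripper open.
Joint ranges: [-3.1, 3.1], [-0.76, 2.03], [0.27, 2.55], [-1.08, 4.22], [0.17, 2.65], [-2.57, 2.57]. Speed limits (rad/s): [2.79, 2.79, 3.14, 3.14, 3.14, 3.14].

INTERFACE

Orientations are given as [roll, pitch, yaw] about the fixed x, y, z axes, in that order (R = Rz(yaw) Ry(pitch) Rx(roll)).
In Python, from bench import * gives the robot as it stands.
- The arm moves only by the tool step_arm, never from a script. Its argument "increments" is text: rows parted by semicolons, each of 6 numbers parted by spaces: the shift along the tool's x, y, z in cm, then the turn, a rotation vector about the tool's x, y, z in rad. A call has 1 to 5 rows; each row shifts and turns the commanded pose from where the row before left it, along the tool's axes as they then stand; what a row does not reach is not made up. A row lasts 1/10 s, in which the tool goes at most 50 mm and 8.59 degrees, less where a joint would pass 70% of its speed; a pose out of reach is approached as far as the arm can. A call is refused whole if a number of a shift passes 5 or a number of a turn 0.15, either way. A call with a gripper value outside its range is refused whole. "claw" is the gripper's target within -1 to 1 (shut at 1, half-way at 0, fully open at -1), set as the call begins (left out, the last holds). The fingers move at their own pace and stop on an object; the grip force is fixed at half the most. Time passes only in rows, so rows that do not move let the fingers close. It gives the time, the measured TCP pose, the force and the opening at its end, in the units of the state.
- get_obs(): the state, without advancing time (a new reading comes with each control period).
- snapshot(name): name is "side" or "top" or "wrist"; returns the picture (400x640x3 uint8, red, green, blue); there is no depth.
- calibration(name): a dict with "camera_matrix" (3x3 intrinsics, pixels), "eye" and "orientation" of the camera in the world; the wrist camera has in their place "tool_from_camera" (4x4, takes a point from camera to tool coordinates, whose origin is the TCP and whose axes are the flange's). Camera axes: x right, y up, looking along -z (the intrinsics and any distortion apply to the point x, -y, -z); pixel columns grow to the right and rows downward; lengths in m; the calibration is good to about 2 mm. A picture is of the moment at which its call begins: read the wrist's pose just before it. calibration takes no time and is no camera call.
- close_job(): hands the job in, once; it reports no verdict.
The state is a dict: "time": time; "joint_positions": joint angles; "qvel": joint speeds; "joint_torque": joint torques, N m; "tool_pos": TCP position; "ee_rot": TCP orientation; "wrist_force": force on the tool from outside, world axes, zero at the start; "wrist_torque": the same for the moment, N m; "width": finger opening in m.
Only numpy, scipy, OpenCV 4.12 (cv2) and the standard library are available. Lean on these libraries where they do the work, as an engineer would, in place of code of your own. Each camera call takes 0.05 s, during which the arm holds its last target. There are 200 camera calls.

## Working session

There is one attempt and no reset: what is moved stays moved. The work goes in short steps, Python scripts to look and compute and a tool call to move; the robot and the scene stay as the last step left them, time stands still between calls to the robot, and variables do not carry over. Pictures are saved under pics/ and viewed, about 8 in all and at most 12, crops included, and the job is handed in when it is done.

Besides the shell and the picture viewer there is one more tool, called after "Request:" as name(argument=value, ...) on one line, values as JSON. step_arm: Moves the arm, as the interface text tells. Its arguments: {"type":"object","properties":{"increments":{"type":"string"},"claw":{"type":"number"}},"required":["increments"]}

```bash
mkdir -p pics; cat > h.py <<'E'
from bench import *
import numpy as np, cv2
from scipy.spatial.transform import Rotation as R
def save(n,f): cv2.imwrite(f,cv2.cvtColor(np.asarray(snapshot(n)),cv2.COLOR_RGB2BGR))
E
python3 - <<'E'
from h import *
for n in("side","top","wrist"): print(n,calibration(n))
o=get_obs();print(o)
save("top","pics/top1.png");save("side","pics/side1.png")
E
```

```text
side {'camera_matrix': array([[449.32381039,   0.        , 316.43310358],
       [  0.        , 449.32381039, 194.33166032],
       [  0.        ,   0.        ,   1.        ]]), 'eye': array([0.18000522, 0.53770152, 0.91726147]), 'orientation': array([ 0.68734907,  0.01960064, -2.48450556])}
top {'camera_matrix': array([[435.59066566,   0.        , 317.18456084],
       [  0.        , 435.59066566, 201.61315406],
       [  0.        ,   0.        ,   1.        ]]), 'eye': array([ 0.47739456, -0.0025586 ,  1.01542667]), 'orientation': array([ 1.19391336e-01, -7.77724237e-04, -1.59316494e+00])}
wrist {'camera_matrix': array([[299.80689364,   0.        , 316.69136594],
       [  0.        , 299.80689364, 200.67511706],
       [  0.        ,   0.        ,   1.        ]]), 'tool_from_camera': array([[ 6.95516459e-04,  9.70354473e-01,  2.41685154e-01,
         7.04594181e-02],
       [ 9.99999753e-01, -6.98236425e-04, -7.43920286e-05,
         8.94137415e-04],
       [ 9.65667403e-05,  2.41685146e-01, -9.70354719e-01,
        -1.79817554e-01],
       [ 0.00000000e+00,  0.00000000e+00,  0.00000000e+00,
         1.00000000e+00]])}
{'time': 0.0, 'joint_positions': array([-1.25512888e+00,  8.79570299e-02,  1.37224910e+00,  1.83550388e-08,
        1.68356719e+00, -1.03063453e-01]), 'qvel': array([-1.81904623e-04, -4.93404339e-05,  1.06194344e-03,  2.69989956e-05,
        7.58449914e-04, -2.90969839e-04]), 'joint_torque': array([-5.51946250e-04, -3.40180421e+01, -3.02427578e+01,  7.15322443e-02,
        3.27354600e-02, -1.69367786e-04]), 'tool_pos': array([ 0.22347655, -0.50196142,  0.20430567]), 'ee_rot': array([-3.13942356e+00, -2.24367714e-04,  4.18730660e-01]), 'wrist_force': array([-0.41155268,  0.43186649, -0.07592513]), 'wrist_torque': array([0.05849669, 0.01072395, 0.01905673]), 'width': 0.09395226403712945}
```

View pics/top1.png

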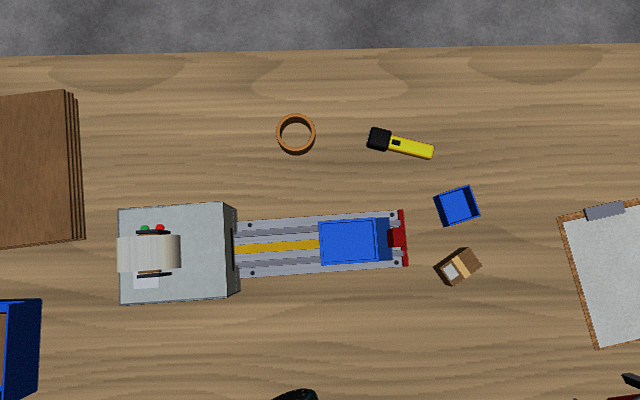

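View pics/side1.png

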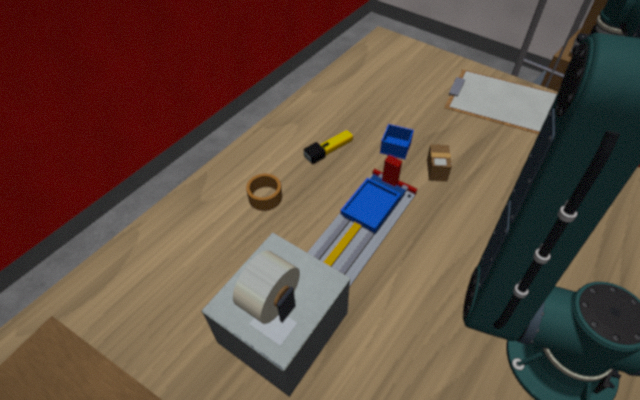

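Top view: the labeller is at the left (180,250), tray about (350,242), red handle (398,238), carton (457,267), tub (457,206), scanner (400,143), tape (295,134). The side view shows the same layout. I'll enlarge the carton and tray area next.

```bash
cat >> h.py <<'E'
def cam(n,o=None):
    c=calibration(n);K=c["camera_matrix"]
    if n=="wrist":
        T=np.eye(4);T[:3,:3]=R.from_euler("xyz",o["ee_rot"]).as_matrix();T[:3,3]=o["tool_pos"]
        T=T@c["tool_from_camera"];return K,T[:3,:3],T[:3,3]
    return K,R.from_euler("xyz",c["orientation"]).as_matrix(),np.array(c["eye"])
def w2p(C,P):
    K,M,e=C;q=(np.atleast_2d(P)-e)@M;q=q*[1,-1,-1];q=q@K.T;return q[:,:2]/q[:,2:]
def p2w(C,uv,z):
    K,M,e=C;uv=np.atleast_2d(uv).astype(float)
    d=np.c_[uv,np.ones(len(uv))]@np.linalg.inv(K).T*[1,-1,-1]@M.T
    return e+d*((z-e[2])/d[:,2])[:,None]
E
python3 - <<'E'
from h import *
C=cam("top")
print(p2w(C,[[457,263]],.06),p2w(C,[[350,242]],.06),p2w(C,[[398,238]],.12),p2w(C,[[457,206]],.05))
im=cv2.imread("pics/top1.png")[185:305,310:500]
cv2.imwrite("pics/crop.png",cv2.resize(im,None,fx=4,fy=4,interpolation=cv2.INTER_CUBIC))
E
```

```text
[[ 0.45088431 -0.30659574  0.06      ]] [[ 0.50151303 -0.07555976  0.06      ]] [[ 0.50596416 -0.1696199   0.12      ]] [[ 0.57636735 -0.3174072   0.05      ]]
```

View pics/crop.png

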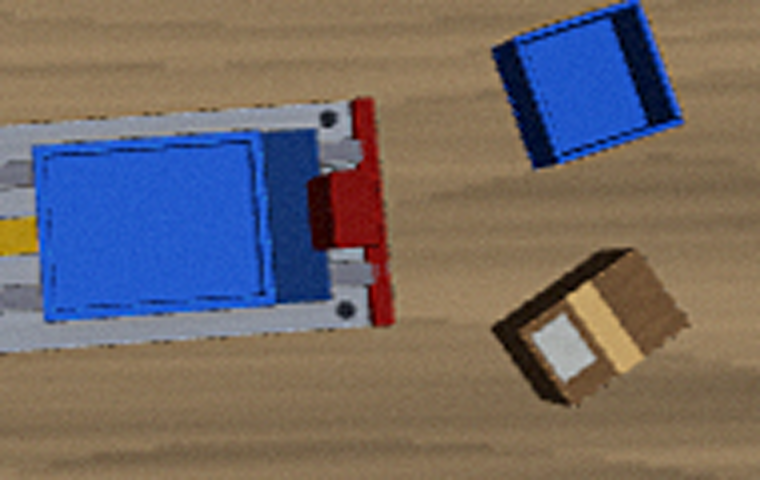

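The crop shows the carton's top corners at (632,250), (690,325), (572,407), (518,330). The tray rim corners are at (33,146), (262,131), (274,304), (46,320), and the handle top is about (331-383, 171-247).

```bash
python3 - <<'E'
from h import *
C=cam("top")
f=lambda L:np.array(L)/4+[310,185]-.375
def rep(n,L,z):
    P=p2w(C,f(L),z);print(n,P.mean(0).round(4));e=np.roll(P,-1,0)-P
    print(np.linalg.norm(e,axis=1).round(3),np.degrees(np.arctan2(e[:,1],e[:,0])).round(1))
rep("carton",[(632,250),(690,325),(572,407),(518,330)],.06)
rep("tray",[(33,146),(262,131),(274,304),(46,320)],.062)
rep("handle",[(331,172),(379,170),(383,247),(336,248)],.12)
rep("tub",[(637,0),(682,123),(536,168),(492,48)],.05)
rep("redbase",[(356,98),(372,97),(393,324),(374,326)],.04)
o=get_obs();print(R.from_euler("xyz",o["ee_rot"]).as_matrix().round(3))
E
```

```text
carton [ 0.443  -0.3135  0.06  ]
[0.05  0.079 0.05  0.077] [-144.9  122.4   32.8  -57.1]
tray [ 0.5041 -0.0713  0.062 ]
[0.126 0.094 0.124 0.095] [ -87.5 -178.2   92.7    3. ]
handle [ 0.5081 -0.1716  0.12  ]
[0.025 0.039 0.024 0.039] [ -88.9 -179.7   89.9    1.3]
tub [ 0.577  -0.3159  0.05  ]
[0.073 0.086 0.071 0.087] [-163.5  105.7   17.1  -73. ]
redbase [ 0.51   -0.1959  0.04  ]
[0.009 0.127 0.011 0.127] [ -87.7 -177.4   94.6    1.9]
[[ 0.914  0.407 -0.001]
 [ 0.407 -0.914  0.002]
 [ 0.    -0.002 -1.   ]]
```

Sizes agree with those given: the carton measures 50x78 mm with its jaw axis at about 33°, and the slide's yaw is about 2.4°. Next: move above the carton.

Request:
step_arm(increments="4 -1.2 0 0 0 0; 4 -1.2 0 0 0 0; 4 -1.2 0 0 0 0; 4 -1.2 0 0 0 0; 4 -1.2 0 0 0 0", claw=-1)

```text
time: 0.6
tool_pos: [0.3828, -0.3649, 0.205]
ee_rot: [-3.141, 0.0, 0.418]
wrist_force: [0.3, -0.2, -0.5]
width: 0.0941
```

Request:
step_arm(increments="4 -1.2 0 0 0 0; 3.7 -1.1 0 0 0 0; 0 0 0 0 0 -0.144; 0 0 0 0 0 -0.144; 0 0 0 0 0 -0.144")

```text
time: 1.1
tool_pos: [0.4431, -0.3133, 0.2047]
ee_rot: [-3.14, 0.0, 0.858]
wrist_force: [0.1, -0.9, 1.0]
width: 0.094
```

Request:
step_arm(increments="0 0 0 0 0 -0.144; 0 0 0 0 0 -0.144; 0 0 0 0 0 -0.144; 0 0 0 0 0 -0.144; 0 0 0 0 0 -0.144")

```text
time: 1.6
tool_pos: [0.4427, -0.3138, 0.2048]
ee_rot: [-3.141, -0.001, 1.577]
wrist_force: [-0.4, -0.0, -0.1]
width: 0.0939
```

Request:
step_arm(increments="0 0 0 0 0 -0.144; 0 0 0 0 0 -0.144; 0 0 0 0 0 -0.144; 0 0 0 0 0 -0.144; 0 0 0 0 0 0")

```text
time: 2.1
tool_pos: [0.4427, -0.3138, 0.2049]
ee_rot: [-3.141, -0.001, 2.147]
wrist_force: [-0.3, -0.4, -0.5]
width: 0.0941
```

```bash
cat > st.py <<'E'
from h import *
import sys
def go(t,yaw):
    o=get_obs();M=R.from_euler("xyz",o["ee_rot"]).as_matrix()
    print("cm tool:",(M.T@(np.array(t)-o["tool_pos"])*100).round(2),"rotvec",(R.from_matrix(M.T)*R.from_euler("xyz",[np.pi,0,np.radians(yaw)])).as_rotvec().round(3))
    print(o["time"],o["tool_pos"].round(4),np.degrees(o["ee_rot"]).round(1),o["wrist_force"].round(2),o["width"])
E
python3 - <<'E'
from st import *
go([.443,-.3135,.025],123)
o=get_obs();save("wrist","pics/w1.png")
C=cam("wrist",o)
a=np.radians(33);u=np.array([np.cos(a),np.sin(a),0]);v=np.array([-u[1],u[0],0]);c=np.array([.443,-.3135,.06])
im=cv2.imread("pics/w1.png")
q=w2p(C,[c+s*.025*u+t*.04*v for s,t in((1,1),(1,-1),(-1,-1),(-1,1))])
cv2.polylines(im,[q.round().astype(int)],True,(0,255,0),1);cv2.imwrite("pics/w1.png",im)
E
```

```text
cm tool: [-1.000e-02  5.000e-02  1.799e+01] rotvec [-0.    -0.001 -0.   ]
2.1 [ 0.4427 -0.3138  0.2049] [-1.80e+02 -1.00e-01  1.23e+02] [-0.29 -0.37 -0.46] 0.09414014168385099
```

View pics/w1.png

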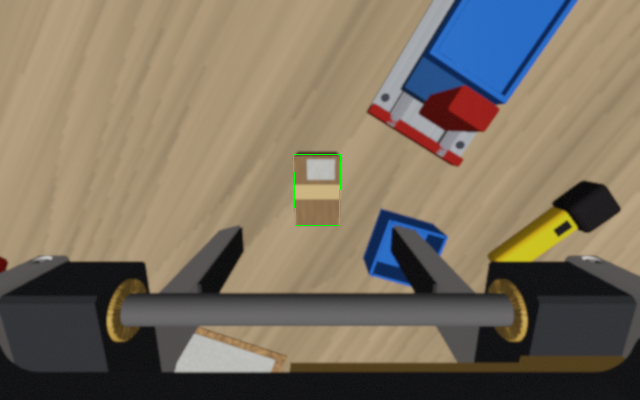

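The wrist view shows the predicted carton outline lying on the carton (about 293-340, 154-225), and the jaws are clear of the tub. Going down to grasp.

Request:
step_arm(increments="0 0 4 0 0 0; 0 0 4 0 0 0; 0 0 4 0 0 0; 0 0 4 0 0 0; 0 0 2 0 0 0")

```text
time: 2.65
tool_pos: [0.4407, -0.312, 0.021]
ee_rot: [-3.14, -0.007, 2.144]
wrist_force: [-0.4, 0.5, 0.0]
width: 0.094
```

Request:
step_arm(increments="0 0 0 0 0 0; 0 0 0 0 0 0; 0 0 0 0 0 0; 0 0 0 0 0 0; 0 0 0 0 0 0", claw=1)

```text
time: 3.15
tool_pos: [0.4438, -0.3148, 0.0271]
ee_rot: [3.141, 0.003, 2.146]
wrist_force: [0.2, -0.4, -0.8]
width: 0.0572
```

Request:
step_arm(increments="0 0 0 0 0 0; 0 0 0 0 0 0; 0 0 0 0 0 0; 0 0 0 0 0 0; 0 0 0 0 0 0")

```text
time: 3.65
tool_pos: [0.4434, -0.3145, 0.0265]
ee_rot: [3.141, 0.002, 2.147]
wrist_force: [-1.0, -0.9, 5.2]
width: 0.05
```

Request:
step_arm(increments="0 0 -2 0 0 0; 0 0 -4 0 0 0; 0 0 -4 0 0 0; 0 0 -4 0 0 0; 0 0 -3 0 0 0")

```text
time: 4.15
tool_pos: [0.443, -0.3139, 0.197]
ee_rot: [3.141, 0.001, 2.147]
wrist_force: [0.2, -0.1, -1.9]
width: 0.0499
```

Request:
step_arm(increments="0 0 0 0 0 0.107; 0 0 0 0 0 0.107; 0 0 0 0 0 0.107; 0 0 0 0 0 0.107; 0 0 0 0 0 0.107")

```text
time: 4.65
tool_pos: [0.4424, -0.3135, 0.1938]
ee_rot: [-3.139, -0.002, 1.607]
wrist_force: [0.6, 0.1, -2.9]
width: 0.0503
```

```bash
python3 -c "
from st import *
go([.504,-.0715,.18],92.4)"
```

```text
cm tool: [23.95  7.04  1.41] rotvec [-0.002 -0.002 -0.005]
4.65 [ 0.4424 -0.3135  0.1938] [-1.799e+02 -1.000e-01  9.210e+01] [ 0.58  0.11 -2.89] 0.050287220302397045
```

Request:
step_arm(increments="2.4 0.7 0 0 0 -0.005; 3.5 1 0 0 0 0; 3.5 1 0 0 0 0; 3.5 1 0 0 0 0; 3.5 1 0 0 0 0")

```text
time: 5.15
tool_pos: [0.482, -0.1464, 0.1939]
ee_rot: [-3.139, -0.001, 1.616]
wrist_force: [1.2, -0.4, -1.3]
width: 0.0501
```

Request:
step_arm(increments="3.5 1.0 0 0 0 0; 2.5 0.8 0 0 0 0; 1.5 0.5 0 0 0 0; 0 0 0 0 0 0; 0 0 0 0 0 0")

```text
time: 5.65
tool_pos: [0.5015, -0.0722, 0.1944]
ee_rot: [-3.14, 0.0, 1.617]
wrist_force: [-0.3, -0.2, -2.6]
width: 0.0497
```

```bash
python3 - <<'E'
from st import *
go([.504,-.0715,.077],92.4)
o=get_obs();save("wrist","pics/w2.png")
C=cam("wrist",o)
im=cv2.imread("pics/w2.png")
a=np.radians(2.4);u=np.array([np.cos(a),np.sin(a),0]);v=np.array([-u[1],u[0],0]);c=np.array([.504,-.0715,.062])
q=w2p(C,[c+s*.046*u+t*.061*v for s,t in((1,1),(1,-1),(-1,-1),(-1,1))])
cv2.polylines(im,[q.round().astype(int)],True,(0,255,0),1)
b=o["tool_pos"].copy();b[2]+=.033
q=w2p(C,[b+s*.025*u+t*.04*v for s,t in((1,1),(1,-1),(-1,-1),(-1,1))])
cv2.polylines(im,[q.round().astype(int)],True,(0,255,255),1)
cv2.imwrite("pics/w2.png",im)
E
```

```text
cm tool: [ 0.06  0.28 11.74] rotvec [-0.002  0.     0.005]
5.65 [ 0.5015 -0.0722  0.1944] [-179.9    0.    92.7] [-0.35 -0.2  -2.63] 0.049721533743000375
```

View pics/w2.png

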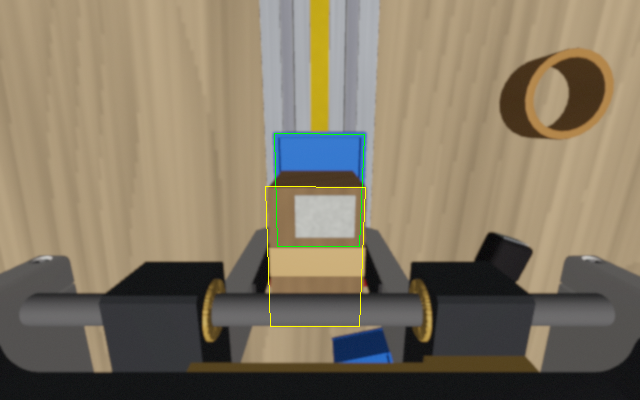

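The wrist view shows the tray rim (275-365, 133) matching the predicted green outline, and the held carton matching the yellow one, square and centred. Lowering it now.

Request:
step_arm(increments="0 0.28 3 0 0 0; 0 0 3 0 0 0; 0 0 2.5 0 0 0; 0 0 1.5 0 0 0; 0 0 0.7 0 0 0")

```text
time: 6.2
tool_pos: [0.5031, -0.0729, 0.0861]
ee_rot: [-3.137, -0.001, 1.615]
wrist_force: [-0.2, 0.0, -2.0]
width: 0.0497
```

Request:
step_arm(increments="0 0 0.4 0 0 0; 0 0 0.2 0 0 0; 0 0 0.2 0 0 0; 0 0 0.1 0 0 0; 0 0 0 0 0 0")

```text
time: 6.7
tool_pos: [0.5051, -0.072, 0.08]
ee_rot: [3.141, 0.0, 1.617]
wrist_force: [-1.1, 0.3, -2.2]
width: 0.0499
```

Request:
step_arm(increments="0 0 0.1 0 0 0; 0 0 0.1 0 0 0; 0 0 0.1 0 0 0; 0 0 0 0 0 0; 0 0 0 0 0 0")

```text
time: 7.2
tool_pos: [0.5049, -0.0719, 0.0766]
ee_rot: [3.141, 0.0, 1.617]
wrist_force: [-0.9, -1.3, -2.0]
width: 0.0497
```

Request:
step_arm(increments="0 0 0 0 0 0; 0 0 0 0 0 0; 0 0 0 0 0 0; 0 0 0 0 0 0; 0 0 0 0 0 0", claw=-1)

```text
time: 7.7
tool_pos: [0.5049, -0.072, 0.0766]
ee_rot: [3.141, 0.0, 1.617]
wrist_force: [0.3, -0.7, 0.5]
width: 0.086
```

Request:
step_arm(increments="0 0 0 0 0 0; 0 0 -1 0 0 0; 0 0 -3 0 0 0; 0 0 -4 0 0 0; 0 0 -4 0 0 0")

```text
time: 8.2
tool_pos: [0.5044, -0.0719, 0.1981]
ee_rot: [-3.141, -0.0, 1.617]
wrist_force: [1.1, -0.6, 0.5]
width: 0.094
```

Request:
step_arm(increments="-3 0 0 0 0 0; -4 0 0 0 0 0; -4 0 0 0 0 0; -3.5 0 0 0 0 0; -1 0 0 0 0 0", claw=1)

```text
time: 8.7
tool_pos: [0.5117, -0.23, 0.1969]
ee_rot: [3.141, 0.001, 1.613]
wrist_force: [-1.0, -1.1, -0.2]
width: 0.0575
```

```bash
python3 - <<'E'
from st import *
go([.5104,-.2265,.085],92.4)
save("top","pics/t2.png")
im=cv2.imread("pics/t2.png")[180:310,300:500]
cv2.imwrite("pics/t2.png",cv2.resize(im,None,fx=4,fy=4,interpolation=cv2.INTER_CUBIC))
E
```

```text
cm tool: [ 0.36 -0.12 11.19] rotvec [0.    0.001 0.   ]
8.7 [ 0.5117 -0.23    0.1969] [1.80e+02 1.00e-01 9.24e+01] [-1.04 -1.07 -0.2 ] 0.057548224863897365
```

View pics/t2.png

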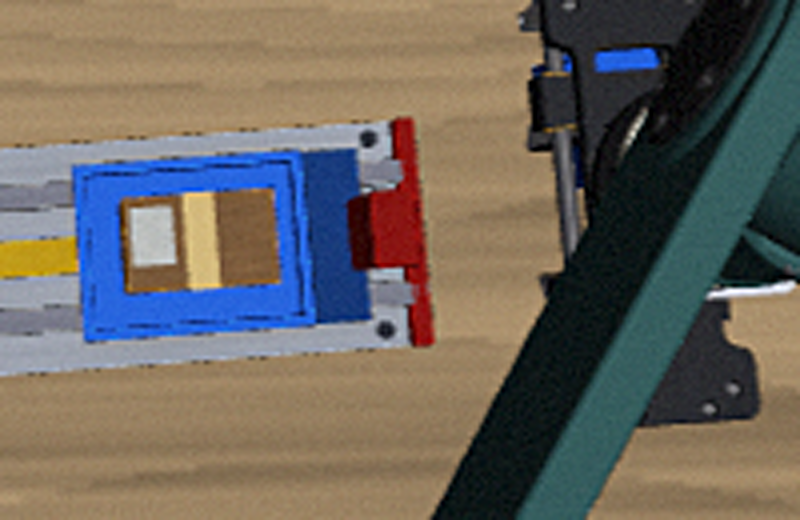

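The carton stands in the middle of the tray (crop 122-280, 190-292; tray 75-312). Now lower the closed fingers behind the handle.

Request:
step_arm(increments="0.3 -0.1 3 0 0 0; 0 0 3 0 0 0; 0 0 3 0 0 0; 0 0 1.5 0 0 0; 0 0 0.7 0 0 0")

```text
time: 9.25
tool_pos: [0.5102, -0.2223, 0.0831]
ee_rot: [-3.139, -0.002, 1.618]
wrist_force: [-0.4, 0.5, -0.2]
width: 0.0133
```

Request:
step_arm(increments="0 0 0 0 0 0; 1 0 0 0 0 0; 0.7 0 0 0 0 0; 0.3 0 0 0 0 0; 0 0 0 0 0 0")

```text
time: 9.75
tool_pos: [0.5104, -0.2034, 0.0854]
ee_rot: [3.14, 0.001, 1.618]
wrist_force: [-0.3, -0.5, 0.2]
width: 0.0002
```

Request:
step_arm(increments="0.2 0 0 0 0 0; 0.2 0 0 0 0 0; 0.2 0 0 0 0 0; 0.2 0 0 0 0 0; 0 0 0 0 0 0")

```text
time: 10.25
tool_pos: [0.5095, -0.1956, 0.0844]
ee_rot: [-3.141, -0.0, 1.617]
wrist_force: [0.3, -0.2, 0.3]
width: 0.0004
```

Request:
step_arm(increments="0.2 0 0 0 0 0; 0.2 0 0 0 0 0; 0.2 0 0 0 0 0; 0.2 0 0 0 0 0; 0 0 0 0 0 0")

```text
time: 10.75
tool_pos: [0.5093, -0.1902, 0.0845]
ee_rot: [3.141, 0.005, 1.616]
wrist_force: [0.7, -5.8, -1.7]
width: 0.0006
```

Request:
step_arm(increments="0.1 0 0 0 0 0; 0.1 0 0 0 0 0; 0.1 0 0 0 0 0; 0.1 0 0 0 0 0; 0 0 0 0 0 0")

```text
time: 11.25
tool_pos: [0.5092, -0.1897, 0.0847]
ee_rot: [3.141, 0.012, 1.615]
wrist_force: [1.0, -14.0, -4.6]
width: 0.0002
```

Request:
step_arm(increments="0.1 0 0 0 0 0; 0.1 0 0 0 0 0; 0.1 0 0 0 0 0; 0.1 0 0 0 0 0; 0 0 0 0 0 0")

```text
time: 11.75
tool_pos: [0.5092, -0.1894, 0.0848]
ee_rot: [3.14, 0.019, 1.614]
wrist_force: [2.7, -22.7, -7.0]
width: 0.0004
```

Request:
step_arm(increments="0.1 0 0 0 0 0; 0.1 0 0 0 0 0; 0.1 0 0 0 0 0; 0.1 0 0 0 0 0; 0 0 0 0 0 0")

```text
time: 12.25
tool_pos: [0.5086, -0.1768, 0.0845]
ee_rot: [3.141, 0.001, 1.616]
wrist_force: [0.2, -3.6, -1.0]
width: 0.0004
```

It broke free at a travel of about 14 mm, and the running force is about 3.5 N. Easing on to about 75 mm.

Request:
step_arm(increments="0.2 0 0 0 0 0; 0.4 0 0 0 0 0; 0.5 0 0 0 0 0; 0.5 0 0 0 0 0; 0.4 0 0 0 0 0")

```text
time: 12.75
tool_pos: [0.5076, -0.1552, 0.0845]
ee_rot: [-3.141, 0.0, 1.617]
wrist_force: [-0.1, -2.9, -1.0]
width: 0.0009
```

Request:
step_arm(increments="0.4 0 0 0 0 0; 0.4 0 0 0 0 0; 0.4 0 0 0 0 0; 0.4 0 0 0 0 0; 0.4 0 0 0 0 0")

```text
time: 13.25
tool_pos: [0.5066, -0.1356, 0.0845]
ee_rot: [-3.141, 0.0, 1.617]
wrist_force: [-0.3, -2.5, -0.1]
width: 0.0007
```

Request:
step_arm(increments="0.4 0 0 0 0 0; 0.4 0 0 0 0 0; 0.3 0 0 0 0 0; 0.2 0 0 0 0 0; 0.2 0 0 0 0 0")

```text
time: 13.75
tool_pos: [0.5059, -0.1208, 0.0845]
ee_rot: [-3.141, 0.0, 1.617]
wrist_force: [-1.8, -2.4, 0.3]
width: 0.0
```

```bash
python3 - <<'E'
from st import *
go([.504,-.105,.085],92.4)
save("top","pics/t3.png")
im=cv2.imread("pics/t3.png")[180:310,200:400]
cv2.imwrite("pics/t3.png",cv2.resize(im,None,fx=4,fy=4,interpolation=cv2.INTER_CUBIC))
E
```

```text
cm tool: [ 1.59 -0.12 -0.05] rotvec [-0.     0.     0.004]
13.75 [ 0.5059 -0.1208  0.0845] [-180.     0.    92.6] [-1.76 -2.43  0.34] 4.589287959631496e-05
```

View pics/t3.png

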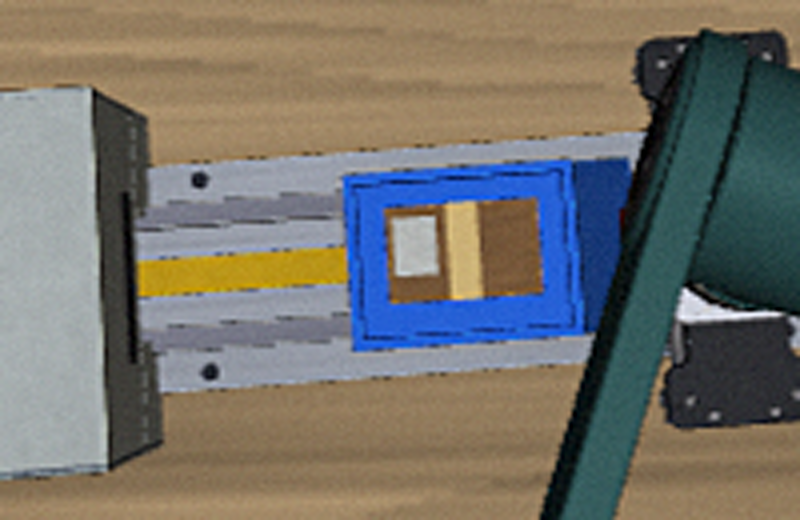

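The tray has moved along with the carton still centred (385-543 inside 345-583), and the bar is in the slot. Travel is about 70 mm. From here small steps, watching the push force.

Request:
step_arm(increments="0.3 0 0 0 0 0; 0.3 0 0 0 0 0; 0.3 0 0 0 0 0; 0.3 0 0 0 0 0; 0.2 0 0 0 0 0")

```text
time: 14.3
tool_pos: [0.5053, -0.1066, 0.0845]
ee_rot: [-3.141, -0.0, 1.617]
wrist_force: [-2.3, -3.7, 0.0]
width: 0.0006
```

Request:
step_arm(increments="0.1 0 0 0 0 0; 0.1 0 0 0 0 0; 0.1 0 0 0 0 0; 0.1 0 0 0 0 0; 0.1 0 0 0 0 0")

```text
time: 14.8
tool_pos: [0.5052, -0.102, 0.0845]
ee_rot: [-3.142, 0.0, 1.617]
wrist_force: [-0.6, -2.6, 0.2]
width: 0.0003
```

Request:
step_arm(increments="0.1 0 0 0 0 0; 0.1 0 0 0 0 0; 0.1 0 0 0 0 0; 0.1 0 0 0 0 0; 0.1 0 0 0 0 0")

```text
time: 15.3
tool_pos: [0.5049, -0.0969, 0.0845]
ee_rot: [-3.142, 0.0, 1.617]
wrist_force: [-2.3, -2.6, 0.5]
width: 0.0004
```

Request:
step_arm(increments="0.1 0 0 0 0 0; 0.1 0 0 0 0 0; 0.1 0 0 0 0 0; 0.1 0 0 0 0 0; 0.1 0 0 0 0 0")

```text
time: 15.8
tool_pos: [0.5047, -0.0919, 0.0845]
ee_rot: [-3.142, 0.0, 1.617]
wrist_force: [-1.9, -3.0, 0.1]
width: 0.0005
```

Request:
step_arm(increments="0.1 0 0 0 0 0; 0.1 0 0 0 0 0; 0.1 0 0 0 0 0; 0.1 0 0 0 0 0; 0.1 0 0 0 0 0")

```text
time: 16.3
tool_pos: [0.5046, -0.0869, 0.0845]
ee_rot: [3.141, 0.0, 1.617]
wrist_force: [-1.9, -2.7, -0.7]
width: 0.0004
```

Request:
step_arm(increments="0.1 0 0 0 0 0; 0.1 0 0 0 0 0; 0.1 0 0 0 0 0; 0.1 0 0 0 0 0; 0.1 0 0 0 0 0")

```text
time: 16.8
tool_pos: [0.5043, -0.0819, 0.0845]
ee_rot: [3.142, 0.0, 1.617]
wrist_force: [-1.4, -3.3, -0.6]
width: 0.0004
```

Request:
step_arm(increments="0.1 0 0 0 0 0; 0.1 0 0 0 0 0; 0.1 0 0 0 0 0; 0.1 0 0 0 0 0; 0.1 0 0 0 0 0")

```text
time: 17.3
tool_pos: [0.5041, -0.0769, 0.0845]
ee_rot: [3.142, 0.0, 1.617]
wrist_force: [-1.0, -2.1, 0.3]
width: 0.0003
```

Request:
step_arm(increments="0.1 0 0 0 0 0; 0.1 0 0 0 0 0; 0.1 0 0 0 0 0; 0.1 0 0 0 0 0; 0.1 0 0 0 0 0")

```text
time: 17.8
tool_pos: [0.5038, -0.0719, 0.0845]
ee_rot: [-3.142, 0.0, 1.617]
wrist_force: [-1.7, -3.5, -1.7]
width: 0.0001
```

Request:
step_arm(increments="0.1 0 0 0 0 0; 0.1 0 0 0 0 0; 0.1 0 0 0 0 0; 0.1 0 0 0 0 0; 0.1 0 0 0 0 0")

```text
time: 18.3
tool_pos: [0.5036, -0.0669, 0.0845]
ee_rot: [-3.142, 0.0, 1.617]
wrist_force: [-1.7, -3.0, -0.9]
width: 0.0006
```

Request:
step_arm(increments="0.1 0 0 0 0 0; 0.1 0 0 0 0 0; 0.1 0 0 0 0 0; 0.1 0 0 0 0 0; 0.1 0 0 0 0 0")

```text
time: 18.8
tool_pos: [0.5034, -0.0623, 0.0845]
ee_rot: [3.142, 0.001, 1.617]
wrist_force: [-1.4, -4.2, -1.0]
width: 0.0007
```

The last step fell short and the force rose, so contact is likely. A smaller step next.

Request:
step_arm(increments="0.1 0 0 0 0 0; 0.1 0 0 0 0 0; 0 0 0 0 0 0; 0 0 0 0 0 0; 0 0 0 0 0 0")

```text
time: 19.3
tool_pos: [0.5033, -0.0605, 0.0845]
ee_rot: [-3.142, 0.001, 1.617]
wrist_force: [-1.1, -4.5, -1.3]
width: 0.001
```

```bash
python3 - <<'E'
from st import *
for i in range(6):
    o=get_obs();print(o["time"],o["tool_pos"].round(5),o["wrist_force"].round(2)); snapshot("top")
E
```

```text
19.3 [ 0.50327 -0.06047  0.08449] [-1.14 -4.46 -1.31]
19.35 [ 0.50328 -0.06046  0.08448] [-1.21 -5.33 -1.78]
19.4 [ 0.50328 -0.06047  0.08447] [-2.17 -5.13 -0.79]
19.45 [ 0.50329 -0.06048  0.0845 ] [-1.34 -4.6  -1.07]
19.5 [ 0.50325 -0.06046  0.08445] [-1.39 -5.5  -1.41]
19.55 [ 0.50326 -0.06046  0.08446] [-1.05 -5.53 -1.26]
```

The mean push is 5.1 N against about 2.9 N running freely, so about 2.2 N (5 mm) is on the buffer. Backing off gently.

Request:
step_arm(increments="-0.1 0 0 0 0 0; -0.1 0 0 0 0 0; -0.2 0 0 0 0 0; -0.6 0 0 0 0 0; -2 0 0 0 0 0")

```text
time: 20.1
tool_pos: [0.505, -0.089, 0.0847]
ee_rot: [3.141, -0.001, 1.619]
wrist_force: [0.2, -0.6, -1.2]
width: 0.0003
```

Request:
step_arm(increments="-3 0 0 0 0 0; -3 0 0 0 0 0; -1 0 -2 0 0 0; 0 0 -4 0 0 0; 0 0 -3 0 0 0")

```text
time: 20.6
tool_pos: [0.5082, -0.1606, 0.1761]
ee_rot: [3.14, -0.0, 1.616]
wrist_force: [0.9, -0.3, -0.2]
width: 0.0006
```

Request:
step_arm(increments="-2 0 0 0 0 0; -3 0 0 0 0 0; -2 0 0 0 0 0; 0 0 0 0 0 0; 0 0 0 0 0 0")

```text
time: 21.1
tool_pos: [0.5111, -0.2298, 0.1743]
ee_rot: [3.141, -0.001, 1.616]
wrist_force: [-0.3, -0.8, -0.2]
width: 0.0003
```

```bash
python3 - <<'E'
from st import *
go([.504,-.105,.085],92.4)
save("top","pics/t4.png")
im=cv2.imread("pics/t4.png")[100:310,200:500]
cv2.imwrite("pics/t4.png",cv2.resize(im,None,fx=2.6,fy=2.6,interpolation=cv2.INTER_CUBIC))
E
```

```text
cm tool: [12.49 -0.14  8.94] rotvec [ 0.    -0.001  0.003]
21.1 [ 0.5111 -0.2298  0.1743] [ 1.80e+02 -1.00e-01  9.26e+01] [-0.28 -0.82 -0.2 ] 0.00030585000636013115
```

View pics/t4.png

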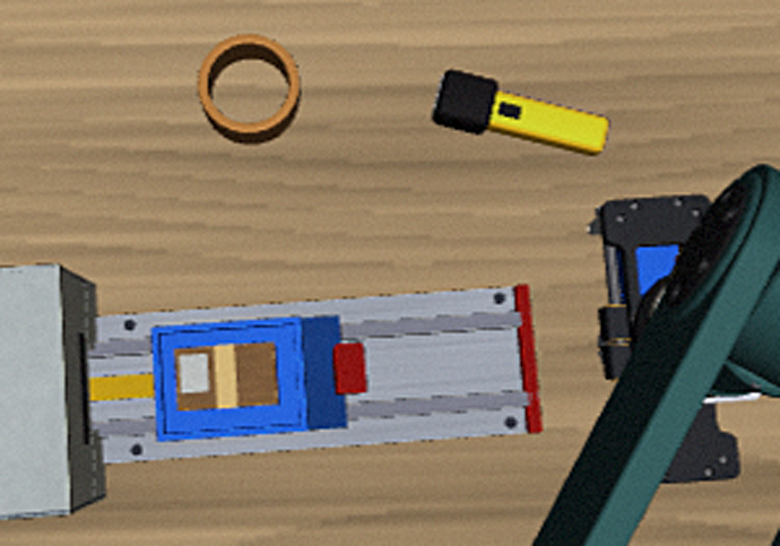

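The view shows the shuttle in place with the carton centred in the tray (175-278 inside 155-304). The tape and scanner haven't moved and the arm is clear. The handle's back edge, at full-image column about 341, gives about 132 mm of travel against 130.5 mm from the TCP, so there's no visible spring-back.

```bash
python3 -c "
from bench import *
print(close_job())"
```

```text
the job is handed in; nothing more can be done
None
```

I set the carton in the tray, broke the shuttle free, eased it onto the buffer, and handed the job in at about 21 s; no verdict was reported.

- **Carton:** I released it upright with the shuttle still at its start. The last top view shows it standing near the tray's middle.
- **Breaking free:** I pushed the handle's back face with the closed fingers. The catch let go after a wrist reading of about 23 N, higher than the 10–17 N stated. The shuttle then ran at about 2.9 N.
- **Buffer:** At about 130 mm of travel the mean push rose to 5.1 N. That puts about 2.2 N, or roughly 5 mm, on the buffer. I estimated this from the push and did not measure it directly.
- **After backing off:** The last picture gives about 132 mm of travel against 130.5 mm from the arm, so I saw no spring-back. That is only good to about 2 mm, and I could not check the contact force after letting go.
- **Bystanders:** The tape roll and scanner look unmoved. The tub was mostly hidden by the arm in the last view; the arm's planned path stayed clear of it.

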